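# Size a weld-on collar on the stepped mandrel and rack it

## Robot

A 6-joint arm with a two-finger parallel gripper is mounted at the origin on the work surface. World frame = base frame: x ahead of the robot, y to its left, z up, the work surface at z = 0. Lengths are in m, angles in rad, forces in N, time in s.
With the tool pointing down it reaches from about 0.35 to 0.975 m from the base axis. Payload 4.9 kg.
Tool frame: the origin (TCP) lies at the very end of the fingers, on their centre line; the grasp point (between the pads) lies 19 mm behind it; z points along the fingers, x is the direction in which the jaws open and shut, and the axes are right-handed (so a half turn about z gives the same grasp; the last joint's range is limited). The gripper opens to 85 mm and grips with 20 to 120 N. Pads are 22 mm wide; open, the fingers measure 114 mm over their backs; the gripper's body (76 mm by 85 mm) begins 54 mm behind the grasp point. The pads swing forward as they close: fully open they stand 13 mm farther back than shut.
Start: joints at [-1.316, 0.053, 1.613, -0, 1.476, -0.119], TCP at [0.228, -0.582, 0.231] pointing down, gripper open.
Joint ranges: [-3.01, 3.01], [-1.01, 2.22], [0.06, 2.58], [-1.02, 4.17], [0.09, 2.62], [-3.14, 3.14]. Speed limits (rad/s): [2.57, 2.57, 3.14, 3.14, 3.14, 3.14].

## Interface

Orientations are given as a rotation vector (axis times angle).
In Python, from station import ctrl, get_image, calibration, job gives the robot as it stands.
- The arm moves only by the tool jog_arm, never from a script. Its argument "deltas" is a list of rows, each a list of 3 entries, a list of its own where there are three numbers: the turn, a rotation vector about the tool's x, y, z in degrees, then the shift along the tool's x, y, z in m, then the finger opening in m, from 0 to 0.0854. In form: [[[ax, ay, az], [tx, ty, tz], gripper], ...]. A call has 1 to 12 rows; each row is the pose to reach, as a shift and turn from the pose commanded when the call began, along the tool's axes at that moment; what a row does not reach only later rows make up. A row lasts 1/12 s, in which the tool goes at most 41.7 mm and 7.16 degrees, less where a joint would pass 70% of its speed; a pose out of reach is approached as far as the arm can. A call with a gripper value outside its range is refused whole. The fingers move at their own pace and stop on an object; "squeeze" is the grip in N (left out, the last holds). Time passes only in rows, so rows that repeat a pose let the fingers close. It gives the time, the measured TCP pose, the force and the opening at its end, in the units of the state.
- ctrl.get_obs(): the state, without advancing time (a new reading comes with each control period).
- get_image(name): name is "side" or "top" or "wrist"; returns the picture (420x560x3 uint8, red, green, blue); there is no depth.
- calibration(name): a dict with "mtx" (3x3 intrinsics, pixels), "origin" and "rotation" of the camera in the world; the wrist camera has in their place "tool_from_camera" (4x4, takes a point from camera to tool coordinates, whose origin is the TCP and whose axes are the tool frame's). Camera axes: x right, y up, looking along -z (the intrinsics and any distortion apply to the point x, -y, -z); pixel columns grow to the right and rows downward; lengths in m; the calibration is good to about 2 mm. The wrist camera is an equidistant fisheye: a pixel r from the principal point sees the ray r / f radians off the axis. A picture is of the moment at which its call begins: read the wrist's pose just before it. calibration takes no time and is no camera call.
- job.finish_job(): hands the job in, once; it reports no verdict.
The state is a dict: "t": time; "q": joint angles; "dq": joint speeds; "effort": joint torques, N m; "tool_pos": TCP position; "tool_rot": TCP orientation; "contact_force": force on the tool from outside, world axes, zero at the start; "wrist_torque": the same for the moment, N m; "opening": finger opening in m.
Only numpy, scipy, OpenCV 4.12 (cv2) and the standard library are available. Lean on these libraries where they do the work, as an engineer would, in place of code of your own. Each camera call takes 0.05 s, during which the arm holds its last target.

## Task

Take the collar standing on the blue stand and slide it down the stepped mandrel until it truly stops on the step that fits its bore, then press it home lightly, with about 10 newtons for half a second, never forcing it (35 newtons would spoil the gauge). Read the coloured band directly below the collar, then lift it off and set it down gently over the post of the same colour, flat on the post's foot. Leave the other two collars and the things lying about alone.

Things in the scene. Friction and masses are not known exactly. Their poses are not given: they have to be found in the camera images.
- collar_a_center (a point): one of three steel weld-on collars that look alike from outside: upright ring, outer diameter 50 mm, height 24 mm, about 0.22 kg; the bore is 28, 32 or 36 mm (one collar of each); which one this has is to be found on the mandrel. The point is the collar's centre, half-way up its height, on its axis; z is the axis. All three start standing on the stands
- collar_b_center (a point): one of three steel weld-on collars that look alike from outside: upright ring, outer diameter 50 mm, height 24 mm, about 0.22 kg; the bore is 28, 32 or 36 mm (one collar of each); which one this has is to be found on the mandrel. The point is the collar's centre, half-way up its height, on its axis; z is the axis. All three start standing on the stands
- collar_c_center (a point): one of three steel weld-on collars that look alike from outside: upright ring, outer diameter 50 mm, height 24 mm, about 0.22 kg; the bore is 28, 32 or 36 mm (one collar of each); which one this has is to be found on the mandrel. The point is the collar's centre, half-way up its height, on its axis; z is the axis. All three start standing on the stands
- blue_stand_top (a point): centre of the flat top of the blue stand: a plain upright disc 44 mm in diameter and 22 mm high on a painted blue spot 72 mm wide, on a 6 mm plywood board. The collar to be sized stands on it, within 4 mm of its centre. Two equal grey stands on the same board, at least 110 mm away, carry the other two collars
- gauge: sizing gauge, fixed. Origin: centre of the underside of its steel foot, 110 x 110 x 10 mm; z up. In its middle stands an upright rigid mandrel, screwed out by s = 0 to 12 mm and locked; s differs each time and is not measured. A collar has truly stopped with its centre at z = 80 mm + s if its bore is 28 mm (above the green land), 64 mm + s if 32 mm (yellow), 48 mm + s if 36 mm (red)
- gauge_foot_top (a point): centre of the foot's upper face, on the mandrel's axis. Mandrel, z of the gauge for s = 0: locknut, stem; lands, each topped by a 45 degree shoulder: red 40 mm in diameter, z 16 to 34 mm; yellow 34 mm, 37 to 51; green 30 mm, 53 to 67; bare 26 mm, 69 to 82; nose, 14 mm wide at the top, z 94. Side play is 1 mm: off-centre, a collar can snag on a shoulder it should pass; a shift of 1 to 2 mm frees it
- green_post: the green post, fixed: a foot 44 mm in diameter and 22 mm high, and on it a spigot 22 mm in diameter, tapered at the top, that ends 54 mm above the origin; all green. Origin: centre of the foot's underside, z up. A collar over the spigot, flat on the foot, has its centre at z 34 mm. The other posts stand at least 110 mm away
- yellow_post: the yellow post, fixed: a foot 44 mm in diameter and 22 mm high, and on it a spigot 22 mm in diameter, tapered at the top, that ends 54 mm above the origin; all yellow. Origin: centre of the foot's underside, z up. A collar over the spigot, flat on the foot, has its centre at z 34 mm. The other posts stand at least 110 mm away
- red_post: the red post, fixed: a foot 44 mm in diameter and 22 mm high, and on it a spigot 22 mm in diameter, tapered at the top, that ends 54 mm above the origin; all red. Origin: centre of the foot's underside, z up. A collar over the spigot, flat on the foot, has its centre at z 34 mm. The other posts stand at least 110 mm away
There are look-alikes about, which are no part of the job. What is shaped like the part that bears collar_b_center but black or turquoise is not meant.

How it is judged:
By the outcome, as a careful person would: the job done as asked, in the order asked, and still so for the second after the job is handed in, with the robot touching nothing.
It also fails if it takes over 67 s, if anything falls off the work surface, if the arm or the gripper's body presses on something with over 40 N, if the wrist force passes 120 N, or if a joint passes its speed limit or range.

## Working session

There is one attempt and no reset: what is moved stays moved. The work goes in short steps, Python scripts to look and compute and a tool call to move; the robot and the scene stay as the last step left them, time stands still between calls to the robot, and variables do not carry over. Pictures are saved under pics/ and viewed, and the job is handed in when it is done.

Besides the shell and the picture viewer there is one more tool, called by a JSON object that holds its "api" and its "payload". jog_arm: Moves the arm, as the interface text tells. Its arguments: {"type":"object","properties":{"deltas":{"type":"array","items":{"type":"array"}},"squeeze":{"type":"number"}},"required":["deltas"]}

```bash
ls; mkdir -p pics; python3 - <<'E'
from station import ctrl,get_image,calibration,job
import cv2,numpy as np
o=ctrl.get_obs();print(o)
for n in ["side","top","wrist"]:
    im=get_image(n);cv2.imwrite(f"pics/{n}0.png",im[:,:,::-1]);print(n,calibration(n))
E
```

```text
pics
{'t': 0.0, 'q': array([-1.31602566e+00,  5.33529560e-02,  1.61425201e+00,  1.59577562e-05,
        1.47600458e+00, -1.19013456e-01]), 'dq': array([-0.00017929,  0.00087131, -0.00035563, -0.00078892,  0.00175951,
       -0.00070825]), 'effort': array([-1.97227644e-03, -3.93690920e+01, -3.70177567e+01, -2.26844750e-04,
        7.15666582e-03, -1.56258375e-05]), 'tool_pos': array([ 0.22805603, -0.58125615,  0.23009052]), 'tool_rot': array([-2.59440779e+00,  1.76924876e+00,  2.36957871e-03]), 'contact_force': array([ 0.59479355, -1.25039342, -0.48145678]), 'wrist_torque': array([-2.68791242e-02, -4.53244611e-05, -7.63870095e-03]), 'opening': 0.08572455771941474}
side {'mtx': array([[420.33738605,   0.        , 284.49005326],
       [  0.        , 420.33738605, 205.84061215],
       [  0.        ,   0.        ,   1.        ]]), 'origin': array([-0.04469644,  0.50396162,  0.69746483]), 'rotation': array([ 0.38727113, -0.96184646, -2.20241455])}
top {'mtx': array([[391.37951763,   0.        , 281.51061356],
       [  0.        , 391.37951763, 208.5817917 ],
       [  0.        ,   0.        ,   1.        ]]), 'origin': array([ 0.30865393, -0.02185288,  0.95519255]), 'rotation': array([ 0.14850551, -0.13875705, -1.57285992])}
wrist {'mtx': array([[325.1922621 ,   0.        , 276.75512273],
       [  0.        , 325.1922621 , 207.70665582],
       [  0.        ,   0.        ,   1.        ]]), 'tool_from_camera': array([[ 9.99999652e-01,  2.66733151e-04, -7.90113616e-04,
        -4.49240354e-04],
       [ 4.14723153e-05, -9.62201382e-01, -2.72338941e-01,
        -6.74621062e-02],
       [-8.32890237e-04,  2.72338813e-01, -9.62201059e-01,
        -1.42417078e-01],
       [ 0.00000000e+00,  0.00000000e+00,  0.00000000e+00,
         1.00000000e+00]])}
```

View pics/side0.png

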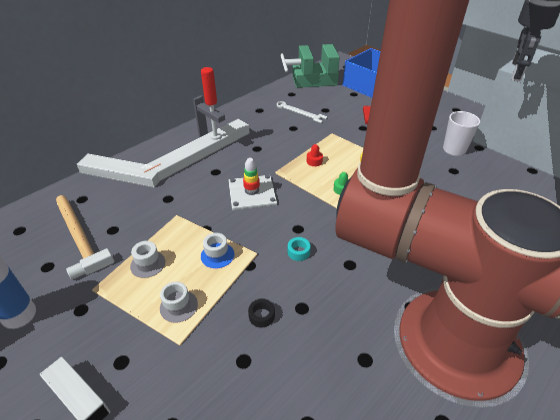

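View pics/top0.png

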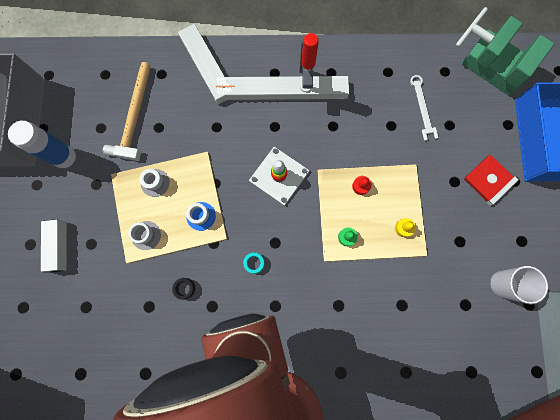

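View pics/wrist0.png

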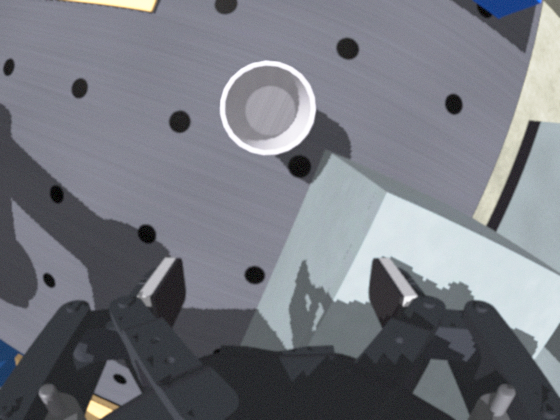

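The side and top views show the blue stand with its collar at top (200,215), the gauge at (279,170), and the posts at red (362,185), green (348,237) and yellow (405,227). Next I'll measure them.

```bash
cat > h.py <<'E'
import numpy as np,cv2
from scipy.spatial.transform import Rotation as R
from station import ctrl,get_image,calibration,job
def ray(name,px,obs=None):
    c=calibration(name);K=c["mtx"];px=np.atleast_2d(px).astype(float)
    x=(px[:,0]-K[0,2])/K[0,0];y=(px[:,1]-K[1,2])/K[1,1]
    if name=="wrist":
        th=np.hypot(x,y);s=np.where(th>1e-9,np.sin(th)/np.maximum(th,1e-9),1)
        d=np.c_[x*s,-y*s,-np.cos(th)]
        T=c["tool_from_camera"];d=d@T[:3,:3].T;Rt=R.from_rotvec(obs["tool_rot"]).as_matrix()
        return obs["tool_pos"]+Rt@T[:3,3],d@Rt.T
    d=np.c_[x,-y,-np.ones(len(x))]
    Rm=R.from_rotvec(np.ravel(c["rotation"])).as_matrix()
    return np.array(c["origin"]),d@Rm.T
def onz(name,px,z,obs=None):
    o,d=ray(name,px,obs);return o+d*((z-o[2])/d[:,2])[:,None]
def proj(name,P,obs=None):
    c=calibration(name);K=c["mtx"];P=np.atleast_2d(P)
    if name=="wrist":
        T=c["tool_from_camera"];Rt=R.from_rotvec(obs["tool_rot"]).as_matrix()
        q=(P-obs["tool_pos"])@Rt; q=(q-T[:3,3])@T[:3,:3]
        r=np.hypot(q[:,0],q[:,1]);th=np.arctan2(r,-q[:,2]);k=th/np.maximum(r,1e-9)
        return np.c_[q[:,0]*k*K[0,0]+K[0,2],-q[:,1]*k*K[1,1]+K[1,2]]
    Rm=R.from_rotvec(np.ravel(c["rotation"])).as_matrix();q=(P-c["origin"])@Rm
    return np.c_[q[:,0]/-q[:,2]*K[0,0]+K[0,2],q[:,1]/q[:,2]*K[1,1]+K[1,2]]
def tri(a,b):
    (o1,d1),(o2,d2)=a,b;d1=d1[0]/np.linalg.norm(d1[0]);d2=d2[0]/np.linalg.norm(d2[0])
    s=np.linalg.lstsq(np.c_[d1,-d2],o2-o1,rcond=None)[0];p,q=o1+s[0]*d1,o2+s[1]*d2
    return (p+q)/2,np.linalg.norm(p-q)
def save(im,n):cv2.imwrite(n,im[:,:,::-1])
E
python3 - <<'E'
from h import *
im=cv2.imread("pics/top0.png")
cv2.imwrite("pics/t1.png",cv2.resize(im[140:270,100:310],None,fx=3.8,fy=3.8,interpolation=cv2.INTER_CUBIC))
cv2.imwrite("pics/t2.png",cv2.resize(im[150:270,310:440],None,fx=4.8,fy=4.8,interpolation=cv2.INTER_CUBIC))
im=cv2.imread("pics/side0.png")
cv2.imwrite("pics/s1.png",cv2.resize(im[145:330,90:330],None,fx=3.2,fy=3.2,interpolation=cv2.INTER_CUBIC))
E
```

```text
(no output)
```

View pics/t1.png

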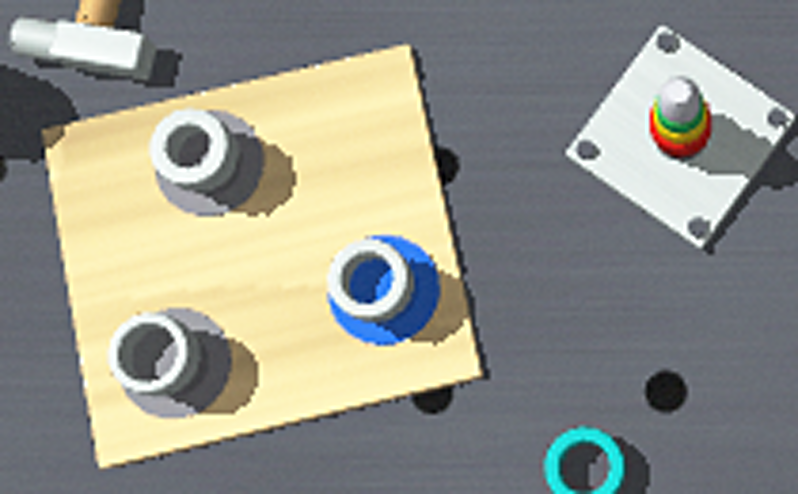

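View pics/t2.png

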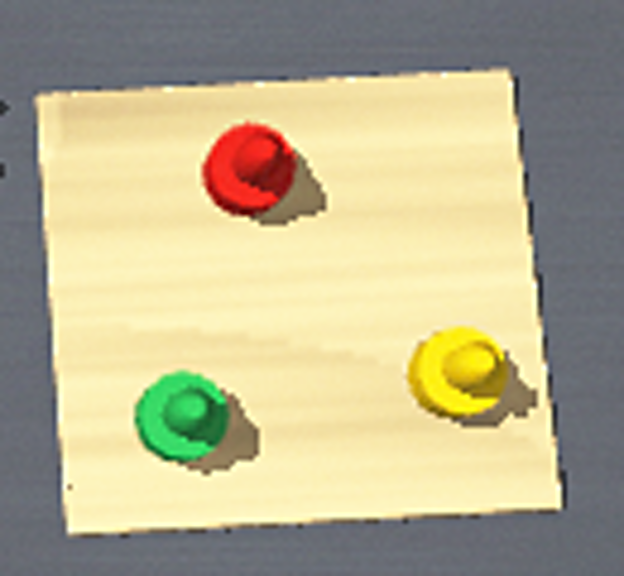

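View pics/s1.png

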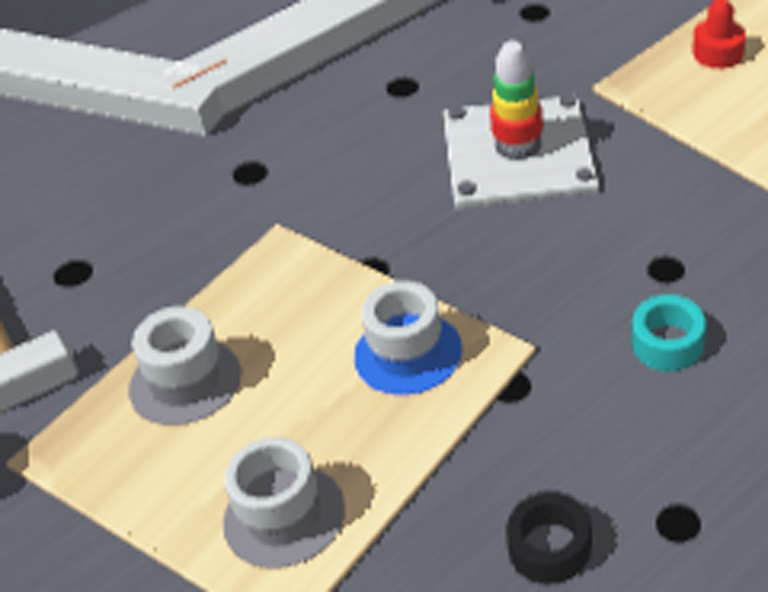

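```bash
python3 - <<'E'
from h import *
t=lambda x,y:(x/3.8+100-.37,y/3.8+140-.37)
print("collar",onz("top",t(372,279),.052))
print("foot",onz("top",t(683,136),.010), [onz("top",t(*c),.010)[0,:2].round(4) for c in [(660,25),(567,153),(706,247),(797,116)]])
p=lambda x,y:(x/4.8+310-.4,y/4.8+150-.4)
for n,c in dict(red=(249,169),green=(181,416),yellow=(458,371)).items(): print(n,onz("top",p(*c),.028))
s=lambda x,y:(x/3.2+90-.35,y/3.2+145-.35)
print("collar side",onz("side",s(402,304),.052)); print("nose",tri(ray("side",s(512,45)),ray("top",t(683,90))))
im=cv2.imread("pics/top0.png");hsv=cv2.cvtColor(im,cv2.COLOR_BGR2HSV)
for n,lo,hi in [("blue",(105,150,60),(125,255,255)),("red",(0,170,60),(6,255,255)),("green",(60,120,50),(80,255,255)),("yellow",(22,200,80),(32,255,255))]:
    m=cv2.inRange(hsv,lo,hi);m[:150]=0;m[270:]=0;m[:,430:]=0
    k,l,st,ce=cv2.connectedComponentsWithStats(m)
    print(n,[(st[i].tolist(),ce[i].round(1).tolist()) for i in range(1,k) if st[i][4]>20])
E
```

```text
collar [[0.4664138  0.18028259 0.052     ]]
foot [[ 0.56754399 -0.01170009  0.01      ]] [array([0.644 , 0.0032]), array([0.5566, 0.0644]), array([ 0.4932, -0.0262]), array([ 0.5805, -0.0868])]
red [[ 0.5373959  -0.21155154  0.028     ]]
green [[ 0.4119871  -0.17250319  0.028     ]]
yellow [[ 0.43344919 -0.31071221  0.028     ]]
collar side [[0.46942492 0.17973563 0.052     ]]
nose (array([ 0.57007414, -0.01244243,  0.10582355]), np.float64(0.0013953720814432707))
blue [([32, 150, 37, 14, 358], [53.0, 155.6]), ([187, 202, 28, 29, 264], [204.9, 218.7]), ([192, 208, 11, 12, 100], [197.1, 213.6])]
red [([271, 172, 16, 9, 50], [278.1, 177.4]), ([352, 176, 20, 19, 274], [361.3, 184.7])]
green [([273, 167, 12, 8, 31], [279.0, 171.7]), ([338, 228, 20, 18, 270], [347.5, 236.4])]
yellow [([273, 173, 12, 4, 24], [278.5, 174.8]), ([395, 218, 20, 19, 289], [404.8, 227.3])]
```

```bash
cat >> h.py <<'E'
RD=np.array([[0,-1,0],[-1,0,0],[0,0,-1.]])  # columns: tool x=-Y, y=-X, z=-Z
def go(P,Rt=RD):
    o=ctrl.get_obs();R0=R.from_rotvec(o["tool_rot"]).as_matrix()
    print("t",round(o["t"],2),"turn",np.degrees(R.from_matrix(R0.T@Rt).as_rotvec()).round(2),"shift",(R0.T@(np.array(P)-o["tool_pos"])).round(4))
E
python3 -c "
from h import *
go([.4675,.18,.20]); go([.45,-.2,.25])"
```

```text
t 0.15 turn [1.000e-02 9.000e-02 2.142e+01] shift [-0.6213 -0.5009  0.0314]
t 0.15 turn [1.000e-02 9.000e-02 2.142e+01] shift [-0.274  -0.3458 -0.0192]
```

{"api": "jog_arm", "payload": {"deltas": [[[0, 0.1, 21.4], [-0.274, -0.346, -0.019], 0.085], [[0, 0.1, 21.4], [-0.274, -0.346, -0.019], 0.085], [[0, 0.1, 21.4], [-0.274, -0.346, -0.019], 0.085], [[0, 0.1, 21.4], [-0.274, -0.346, -0.019], 0.085], [[0, 0.1, 21.4], [-0.274, -0.346, -0.019], 0.085], [[0, 0.1, 21.4], [-0.274, -0.346, -0.019], 0.085], [[0, 0.1, 21.4], [-0.274, -0.346, -0.019], 0.085], [[0, 0.1, 21.4], [-0.274, -0.346, -0.019], 0.085], [[0, 0.1, 21.4], [-0.274, -0.346, -0.019], 0.085], [[0, 0.1, 21.4], [-0.274, -0.346, -0.019], 0.085], [[0, 0.1, 21.4], [-0.274, -0.346, -0.019], 0.085], [[0, 0.1, 21.4], [-0.274, -0.346, -0.019], 0.085]]}}

```text
t: 1.15
tool_pos: [0.4519, -0.1965, 0.2504]
tool_rot: [-2.228, 2.214, -0.002]
contact_force: [0.1, 0.1, -0.9]
opening: 0.085
```

```bash
python3 -c "
from h import *
o=ctrl.get_obs();save(get_image('wrist'),'pics/w1.png');np.save('w1.npy',o,allow_pickle=True)
go([.4675,.18,.20])"
```

```text
t 1.2 turn [-0.01 -0.09  0.27] shift [-0.3784 -0.0182  0.0496]
```

View pics/w1.png

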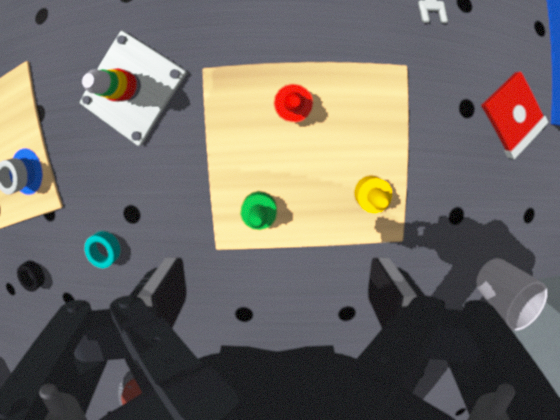

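The wrist view shows all three posts (red 293,102; green 258,211; yellow 374,195) and the gauge at (135,88). I'll carry on to the blue stand.

{"api": "jog_arm", "payload": {"deltas": [[[0, 0, 0], [-0.378, -0.018, 0.02], 0.085], [[0, 0, 0], [-0.378, -0.018, 0.02], 0.085], [[0, 0, 0], [-0.378, -0.018, 0.02], 0.085], [[0, 0, 0], [-0.378, -0.018, 0.02], 0.085], [[0, 0, 0], [-0.378, -0.018, 0.02], 0.085], [[0, 0, 0], [-0.378, -0.018, 0.02], 0.085], [[0, 0, 0], [-0.378, -0.018, 0.05], 0.085], [[0, 0, 0], [-0.378, -0.018, 0.05], 0.085], [[0, 0, 0], [-0.378, -0.018, 0.05], 0.085], [[0, 0, 0], [-0.378, -0.018, 0.05], 0.085], [[0, 0, 0], [-0.378, -0.018, 0.05], 0.085], [[0, 0, 0], [-0.378, -0.018, 0.05], 0.085]]}}

```text
t: 2.2
tool_pos: [0.4682, 0.1767, 0.1993]
tool_rot: [2.22, -2.219, 0.003]
contact_force: [0.5, 0.9, 0.3]
opening: 0.0846
```

```bash
python3 -c "
from h import *
o=ctrl.get_obs();save(get_image('wrist'),'pics/w2.png');np.save('w2.npy',o,allow_pickle=True)
print(o['t'],o['tool_pos'],o['q'])"
```

```text
2.2 [0.4682075  0.17667892 0.19930915] [ 0.2135211  -0.22921613  1.93082813 -0.00269734  1.44108236  1.78435279]
```

View pics/w2.png

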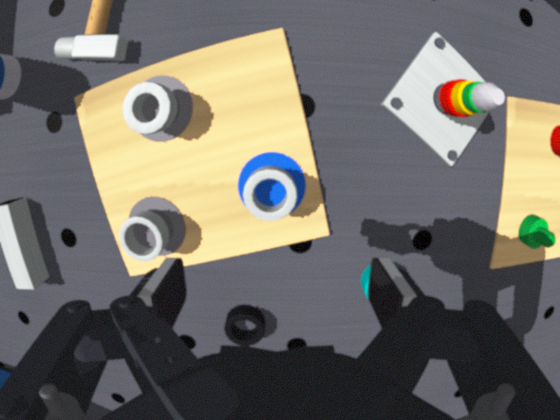

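```bash
python3 - <<'E'
from h import *
im=cv2.imread("pics/w2.png");cr=im[135:235,225:325]
o=np.load('w2.npy',allow_pickle=True).item()
for z,c in [(.052,(.4675,.180)),]:
    P=[[c[0]+r*np.cos(a),c[1]+r*np.sin(a),z] for r in (.025,.016) for a in np.linspace(0,6.28,30)]
    for p in proj("wrist",P,o): cv2.circle(cr,(int(round(p[0]-225)),int(round(p[1]-135))),0,(0,0,255),-1)
cv2.imwrite("pics/c2.png",cv2.resize(cr,None,fx=6,fy=6,interpolation=cv2.INTER_NEAREST))
E
```

```text
(no output)
```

View pics/c2.png

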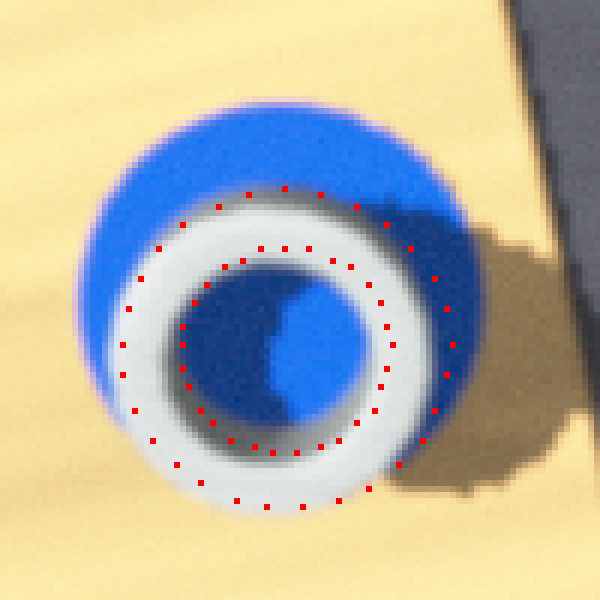

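```bash
python3 - <<'E'
from h import *
o=np.load('w2.npy',allow_pickle=True).item()
print(onz("wrist",(269.9,194.6),.052,o))
im=cv2.imread("pics/w2.png");hsv=cv2.cvtColor(im,cv2.COLOR_BGR2HSV)
m=((hsv[...,1]<28)&(hsv[...,2]>190)).astype(np.uint8)*255
m[:, :235]=0;m[:,315:]=0;m[:150]=0;m[235:]=0
c=max(cv2.findContours(m,cv2.RETR_EXTERNAL,cv2.CHAIN_APPROX_NONE)[0],key=cv2.contourArea)
e=cv2.fitEllipse(c);print(e,onz("wrist",e[0],.052,o))
W=onz("wrist",c[:,0],.052,o)[:,:2]
s=np.linalg.lstsq(np.c_[2*W,np.ones(len(W))],(W**2).sum(1),rcond=None)[0];print("circ",s[:2],np.sqrt(s[2]+s[:2]@s[:2]))
print("blue spot", onz("wrist",((80+483)/12+225-.4,(103+470)/12+135-.4),.006,o))
E
```

```text
[[0.46610944 0.18216452 0.052     ]]
((269.18902587890625, 194.54783630371094), (50.015140533447266, 51.43854522705078), 100.27799224853516) [[0.46615936 0.18281568 0.052     ]]
circ [0.4657245  0.18284623] 0.02359866615474732
blue spot [[0.46832021 0.18123649 0.006     ]]
```

```bash
python3 -c "
from h import *
print(ctrl.get_obs()['tool_pos'],ctrl.get_obs()['dq'].round(3));go([.4665,.1815,.023])"
```

```text
[0.46858463 0.1761748  0.19987095] [-0.016 -0.015 -0.005  0.006  0.     0.004]
t 2.25 turn [-0.03 -0.14 -0.06] shift [-0.0058  0.0022  0.1769]
```

{"api": "jog_arm", "payload": {"deltas": [[[0, -0.1, 0], [-0.006, 0.002, 0.04], 0.085], [[0, -0.1, 0], [-0.006, 0.002, 0.08], 0.085], [[0, -0.1, 0], [-0.006, 0.002, 0.11], 0.085], [[0, -0.1, 0], [-0.006, 0.002, 0.11], 0.085], [[0, -0.1, 0], [-0.006, 0.002, 0.11], 0.085]]}}

```text
t: 2.67
tool_pos: [0.4656, 0.1815, 0.0889]
tool_rot: [2.217, -2.222, -0.002]
contact_force: [-0.0, -0.1, 0.7]
opening: 0.085
```

```bash
python3 -c "
from h import *
o=ctrl.get_obs();save(get_image('wrist'),'pics/w3.png');np.save('w3.npy',o,allow_pickle=True)
print(o['tool_pos']);go([.4665,.1815,.023])"
```

```text
[0.46559622 0.18153109 0.08889535]
t 2.72 turn [-0.11  0.01 -0.11] shift [0.0007 0.001  0.0682]
```

View pics/w3.png

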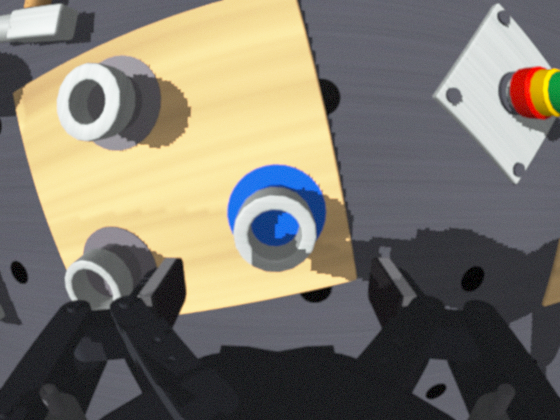

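```bash
python3 - <<'E'
from h import *
o=np.load('w3.npy',allow_pickle=True).item()
im=cv2.imread("pics/w3.png");hsv=cv2.cvtColor(im,cv2.COLOR_BGR2HSV)
m=((hsv[...,1]<28)&(hsv[...,2]>180)).astype(np.uint8)*255
m[:, :225]=0;m[:,325:]=0;m[:175]=0;m[285:]=0
c=max(cv2.findContours(m,cv2.RETR_EXTERNAL,cv2.CHAIN_APPROX_NONE)[0],key=cv2.contourArea)
c=cv2.convexHull(c)
e=cv2.fitEllipse(c);print(e,onz("wrist",e[0],.052,o))
W=onz("wrist",c[:,0],.052,o)[:,:2]
s=np.linalg.lstsq(np.c_[2*W,np.ones(len(W))],(W**2).sum(1),rcond=None)[0];print("circ",s[:2],np.sqrt(s[2]+s[:2]@s[:2]))
E
```

```text
((273.7530212402344, 232.5335693359375), (75.16310119628906, 81.9839859008789), 95.56595611572266) [[0.46707896 0.18294685 0.052     ]]
circ [0.46593745 0.18291906] 0.02397562725426343
```

{"api": "jog_arm", "payload": {"deltas": [[[0, 0, 0], [-0.001, -0.001, 0.03], 0.085], [[0, 0, 0], [-0.001, -0.001, 0.055], 0.085], [[0, 0, 0], [-0.001, -0.001, 0.066], 0.085], [[0, 0, 0], [-0.001, -0.001, 0.066], 0.085]]}}

```text
t: 3.05
tool_pos: [0.4671, 0.1838, 0.0234]
tool_rot: [2.22, -2.221, -0.001]
contact_force: [-0.3, -0.2, -0.4]
opening: 0.0851
```

{"api": "jog_arm", "payload": {"deltas": [[[0, 0, 0], [0, 0, 0], 0.058], [[0, 0, 0], [0, 0, 0], 0.058], [[0, 0, 0], [0, 0, 0], 0.058], [[0, 0, 0], [0, 0, 0], 0.054], [[0, 0, 0], [0, 0, 0], 0.053]], "squeeze": 30}}

```text
t: 3.47
tool_pos: [0.468, 0.1846, 0.0248]
tool_rot: [-2.221, 2.22, -0.002]
contact_force: [0.1, -0.2, 1.1]
opening: 0.0527
```

```bash
python3 -c "
from h import *
o=ctrl.get_obs();save(get_image('wrist'),'pics/w4.png');np.save('w4.npy',o,allow_pickle=True)
print(o['tool_pos'],o['opening'],o['contact_force'])"
```

```text
[0.4680312  0.18455394 0.02481526] 0.05266865138676639 [ 0.06273341 -0.18621492  1.06362621]
```

View pics/w4.png

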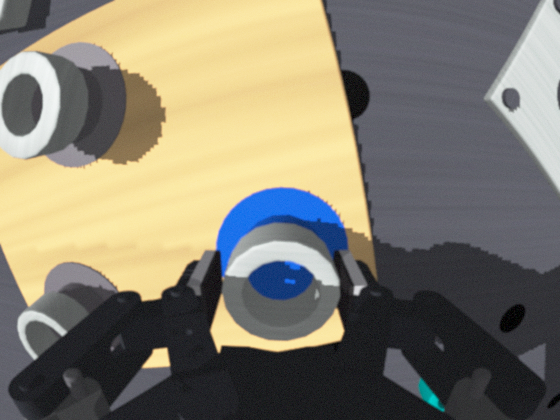

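{"api": "jog_arm", "payload": {"deltas": [[[0, 0, 0], [0, 0, 0], 0.046], [[0, 0, 0], [0, 0, 0], 0.046], [[0, 0, 0], [0, 0, 0], 0.046], [[0, 0, 0], [0, 0, 0], 0.046]], "squeeze": 60}}

```text
t: 3.85
tool_pos: [0.468, 0.1845, 0.0248]
tool_rot: [-2.221, 2.22, -0.002]
contact_force: [-2.1, -1.7, 6.1]
opening: 0.048
```

{"api": "jog_arm", "payload": {"deltas": [[[0, 0, 0], [0, 0, -0.005], 0.04], [[0, 0, 0], [0, 0, -0.02], 0.04], [[0, 0, 0], [0, 0, -0.05], 0.04], [[0, 0, 0], [0, 0, -0.08], 0.04], [[0, 0, 0], [0, 0, -0.11], 0.04], [[0, 0, 0], [0, 0, -0.13], 0.04], [[0, 0, 0], [0, 0, -0.13], 0.04], [[0, 0, 0], [0, 0, -0.13], 0.04]]}}

```text
t: 4.52
tool_pos: [0.4675, 0.1845, 0.154]
tool_rot: [-2.221, 2.22, -0.002]
contact_force: [-0.4, -0.3, -2.5]
opening: 0.0481
```

```bash
python3 -c "
from h import *
o=ctrl.get_obs();save(get_image('wrist'),'pics/w5.png');np.save('w5.npy',o,allow_pickle=True)
print(o['tool_pos'],o['opening'],o['contact_force']);go([.5685,-.012,.15])"
```

```text
[0.46745453 0.18445788 0.15403139] 0.04806581934348214 [-0.37779295 -0.33534531 -2.52255043]
t 4.57 turn [ 0.1  -0.02  0.02] shift [ 0.1962 -0.1022  0.002 ]
```

View pics/w5.png

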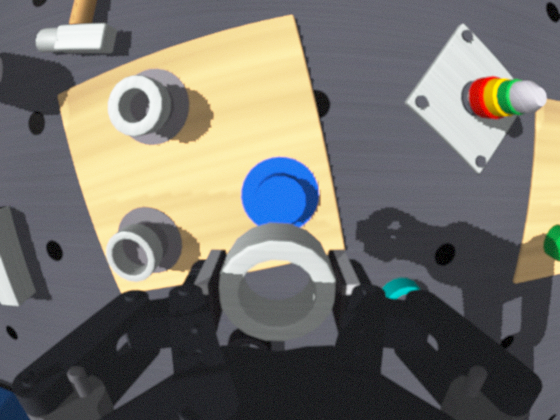

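{"api": "jog_arm", "payload": {"deltas": [[[0, 0, 0], [0.196, 0, -0.016], 0.04], [[0, 0, 0], [0.196, 0, -0.016], 0.04], [[0, 0, 0], [0.196, 0, -0.016], 0.04], [[0, 0, 0], [0.196, 0, -0.016], 0.04], [[0, 0, 0], [0.196, 0, -0.016], 0.04], [[0, 0, 0], [0.196, 0, -0.016], 0.04], [[0, 0, 0], [0.196, 0, -0.016], 0.04], [[0, 0, 0], [0.196, 0, -0.016], 0.04], [[0, 0, 0], [0.196, 0, -0.016], 0.04]]}}

```text
t: 5.32
tool_pos: [0.4663, -0.0106, 0.1678]
tool_rot: [2.222, -2.219, -0.004]
contact_force: [-0.8, -0.5, -2.1]
opening: 0.0478
```

```bash
python3 -c "
from h import *
o=ctrl.get_obs();save(get_image('wrist'),'pics/w6.png');np.save('w6.npy',o,allow_pickle=True)
o=ctrl.get_obs()
print(o['tool_pos'],o['opening'],o['contact_force']);go([.5685,-.012,.15])"
```

```text
[ 0.46657367 -0.01050732  0.16830624] 0.04795790077732558 [ 0.35537763 -0.60345274 -2.05290635]
t 5.37 turn [0.11 0.04 0.12] shift [ 0.0017 -0.102   0.0181]
```

View pics/w6.png

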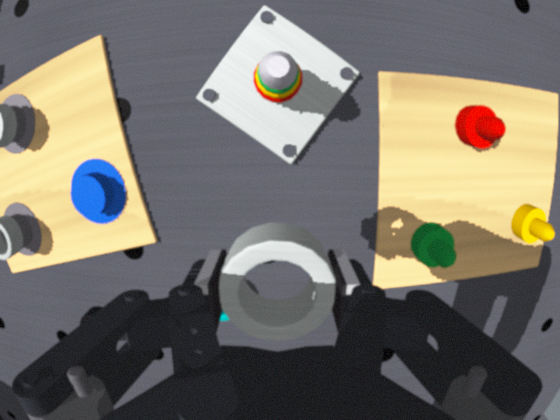

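```bash
python3 - <<'E'
im=__import__("cv2");cv2=im
im=cv2.imread("pics/w6.png")
cv2.imwrite("pics/c6a.png",cv2.resize(im[0:170,190:365],None,fx=3.5,fy=3.5,interpolation=cv2.INTER_CUBIC))
cv2.imwrite("pics/c6b.png",cv2.resize(im[215:350,200:355],None,fx=4.4,fy=4.4,interpolation=cv2.INTER_CUBIC))
E
```

```text
(no output)
```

View pics/c6a.png

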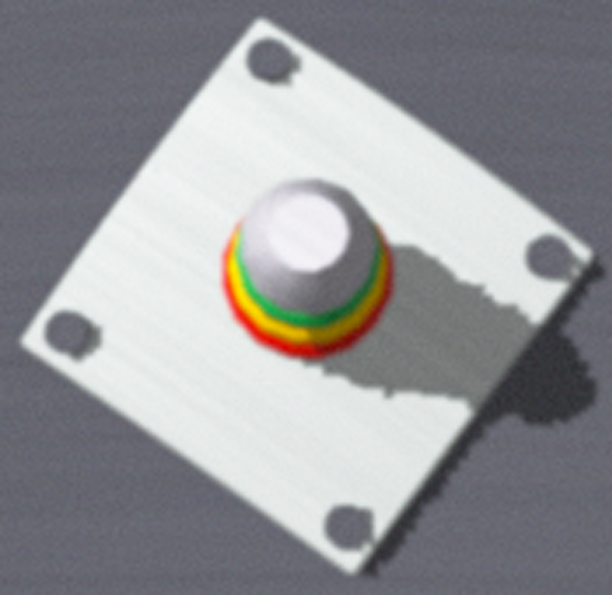

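View pics/c6b.png

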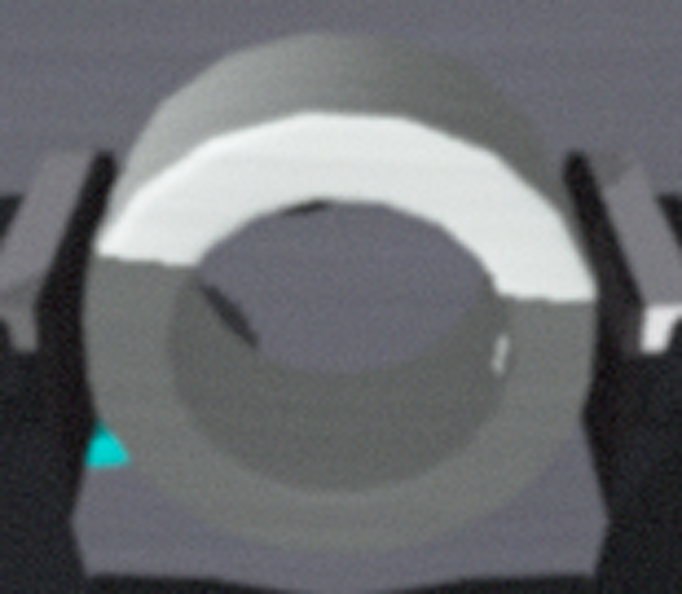

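```bash
python3 - <<'E'
from h import *
o=np.load('w6.npy',allow_pickle=True).item();print(o['tool_pos'])
I={"tool_pos":np.zeros(3),"tool_rot":np.zeros(3)}
u=lambda p:np.array(p)/4.4+[200-.4,215-.4]
out=u([(85,330),(597,330),(340,112),(340,550)]);inn=u([(168,345),(510,345),(340,200),(340,492)])
for zt in (-.024,-.027,-.030,-.033):
    for n,s in(("out",out),("in",inn)):
        P=onz("wrist",s,zt,I); print(zt,n,"dia",(P[1,0]-P[0,0]).round(4),(P[2,1]-P[3,1]).round(4),"ctr",((P[0,0]+P[1,0])/2).round(4),((P[2,1]+P[3,1])/2).round(4))
g=lambda p:np.array(p)/3.5+[190-.36,-.36]
C=onz("wrist",g([(258,17),(21,344),(353,574),(595,256)]),.010,o);print(C[:,:2].round(4),C.mean(0))
for s in (0,.006,.012):
    print(s,"nose",onz("wrist",g([(310,231)]),.094+s,o)[0,:2], "dia", np.diff(onz("wrist",g([(270,231),(350,231)]),.094+s,o)[:,1]))
    r=onz("wrist",g([(222,270),(394,270),(308,358)]),.032+s,o);print("red",r[:,:2].round(4).tolist(),"ctr",(r[0]+r[1])[1]/2, r[2,0]+.02)
E
```

```text
[ 0.46630155 -0.01064706  0.16783227]
-0.024 out dia 0.0491 -0.0494 ctr 0.0004 0.0039
-0.024 in dia 0.0328 -0.033 ctr 0.0002 0.0043
-0.027 out dia 0.0479 -0.0481 ctr 0.0004 0.0021
-0.027 in dia 0.0319 -0.0322 ctr 0.0002 0.0025
-0.03 out dia 0.0466 -0.0469 ctr 0.0004 0.0003
-0.03 in dia 0.0311 -0.0314 ctr 0.0002 0.0007
-0.033 out dia 0.0454 -0.0456 ctr 0.0004 -0.0015
-0.033 in dia 0.0303 -0.0305 ctr 0.0002 -0.0011
[[ 0.6426  0.0017]
 [ 0.5539  0.0643]
 [ 0.491  -0.0236]
 [ 0.5782 -0.0873]] [ 0.5664143 -0.0112172  0.01     ]
0 nose [ 0.5686556  -0.01169138] dia [-0.01490062]
red [[0.569, 0.0092], [0.5691, -0.0321], [0.5472, -0.0115]] ctr -0.011466466971733261 0.5671766596166424
0.006 nose [ 0.56769639 -0.01166854] dia [-0.01448683]
red [[0.5683, 0.0087], [0.5683, -0.0317], [0.5469, -0.0115]] ctr -0.01145356975443701 0.5668948082446202
0.012 nose [ 0.56673717 -0.01164569] dia [-0.01407303]
red [[0.5675, 0.0083], [0.5676, -0.0312], [0.5466, -0.0115]] ctr -0.011440672537140761 0.566612956872598
```

```bash
python3 -c "
from h import *
o=ctrl.get_obs();print(o['tool_pos'],o['q']);go([.5688,-.0112,.125])"
```

```text
[ 0.46657367 -0.01050732  0.16830624] [-1.82413529e-01 -2.93363567e-01  2.03565170e+00  3.81677056e-04
  1.40137876e+00  1.38627890e+00]
t 5.37 turn [0.11 0.04 0.12] shift [ 0.0009 -0.1023  0.0431]
```

{"api": "jog_arm", "payload": {"deltas": [[[0.1, 0, 0.1], [0.001, -0.04, 0.01], 0.04], [[0.1, 0, 0.1], [0.001, -0.07, 0.02], 0.04], [[0.1, 0, 0.1], [0.001, -0.095, 0.03], 0.04], [[0.1, 0, 0.1], [0.001, -0.102, 0.043], 0.04], [[0.1, 0, 0.1], [0.001, -0.102, 0.043], 0.04], [[0.1, 0, 0.1], [0.001, -0.102, 0.043], 0.04], [[0.1, 0, 0.1], [0.001, -0.102, 0.043], 0.04]]}}

```text
t: 5.95
tool_pos: [0.5687, -0.0118, 0.1266]
tool_rot: [-2.221, 2.221, -0.001]
contact_force: [1.4, -0.8, -3.3]
opening: 0.0477
```

```bash
python3 -c "
from h import *
o=ctrl.get_obs();im=get_image('wrist');np.save('w7.npy',o,allow_pickle=True)
print(o['tool_pos'],o['opening'],o['contact_force']);go([.5688,-.0112,.125])
save(im,'pics/w7.png')
b=get_image('side');save(b,'pics/s7.png');save(cv2.resize(b[100:240,180:340],None,fx=4,fy=4),'pics/s7c.png')
save(cv2.resize(im[215:380,190:365],None,fx=3.5,fy=3.5,interpolation=cv2.INTER_CUBIC),'pics/c7.png')
"
```

```text
[ 0.56870436 -0.01177561  0.12660935] 0.04774806975411817 [ 1.35337686 -0.83597341 -3.31171759]
t 6.0 turn [-0.14 -0.   -0.03] shift [-0.0008  0.0001  0.0022]
```

View pics/c7.png

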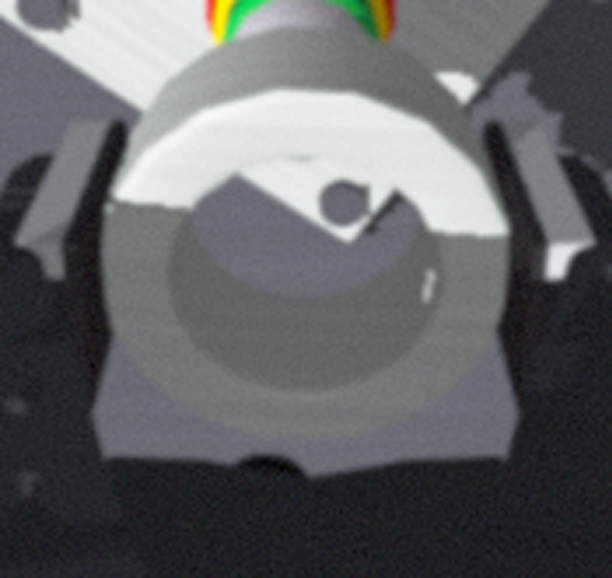

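View pics/s7c.png

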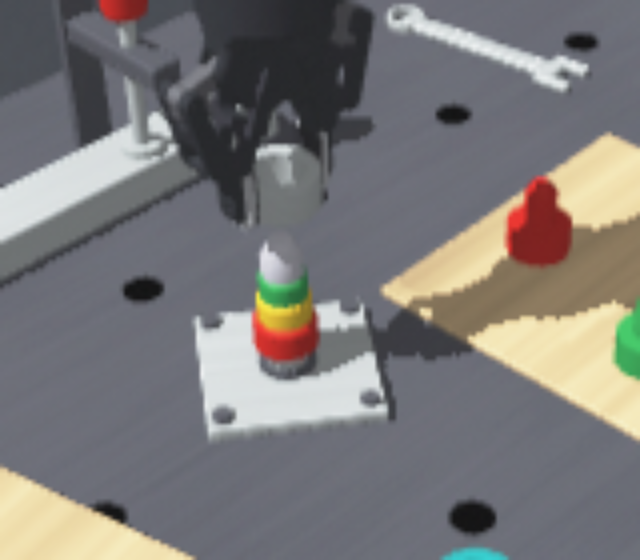

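```bash
python3 - <<'E'
from h import *
im=cv2.imread("pics/s7.png");
c=im[125:200,225:275];cv2.imwrite("pics/s7d.png",cv2.resize(c,None,fx=9,fy=9,interpolation=cv2.INTER_NEAREST)[:,:])
ax=[(.5667,-.0115,z) for z in (.106,.079,.046,.02)]
print(proj("side",ax).round(1).tolist())
print(proj("side",[(.5667,-.0115,z) for z in (.1302,.142,.154)]).round(1).tolist())
print("jac",(proj("side",[(.5667,-.0115,.142),(.5677,-.0115,.142),(.5667,-.0105,.142)])-proj("side",(.5667,-.0115,.142))).round(2).tolist())
E
```

```text
[[250.6, 159.5], [251.2, 168.6], [251.9, 179.3], [252.4, 187.5]]
[[250.1, 151.0], [249.8, 146.8], [249.5, 142.4]]
jac [[0.0, 0.0], [-0.29, -0.18], [-0.32, 0.18]]
```

View pics/s7d.png

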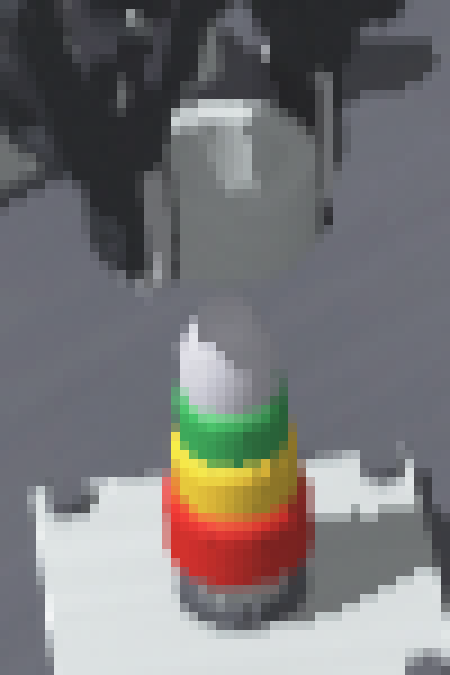

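{"api": "jog_arm", "payload": {"deltas": [[[0, 0, 0], [-0.001, 0, 0.01], 0.04], [[0, 0, 0], [-0.001, 0, 0.018], 0.04], [[0, 0, 0], [-0.001, 0, 0.025], 0.04], [[0, 0, 0], [-0.001, 0, 0.031], 0.04], [[0, 0, 0], [-0.001, 0, 0.036], 0.04], [[0, 0, 0], [-0.001, 0, 0.04], 0.04], [[0, 0, 0], [-0.001, 0, 0.04], 0.04]]}}

```text
t: 6.63
tool_pos: [0.5685, -0.0116, 0.0853]
tool_rot: [-2.22, 2.223, 0.001]
contact_force: [-0.7, -0.2, -2.8]
opening: 0.0478
```

```bash
cat > look.py <<'E'
import sys
from h import *
n=sys.argv[1]
o=ctrl.get_obs();im=get_image('wrist');np.save(n+'.npy',o,allow_pickle=True)
print(o['t'],o['tool_pos'].round(4),o['opening'],o['contact_force'].round(1),o['wrist_torque'].round(2))
save(im,f'pics/{n}.png');b=get_image('side');save(b,f'pics/{n}s.png')
A=cv2.resize(im[200:380,190:365],(400,411),interpolation=cv2.INTER_CUBIC);B=cv2.resize(b[120:205,210:292],(396,411),interpolation=cv2.INTER_CUBIC)
save(np.hstack([A,B]),f'pics/{n}c.png')
E
python3 look.py w8
```

```text
6.6333 [ 0.5685 -0.0116  0.0853] 0.04779186668172718 [-0.7 -0.2 -2.8] [-0.01 -0.01 -0.02]
```

View pics/w8c.png

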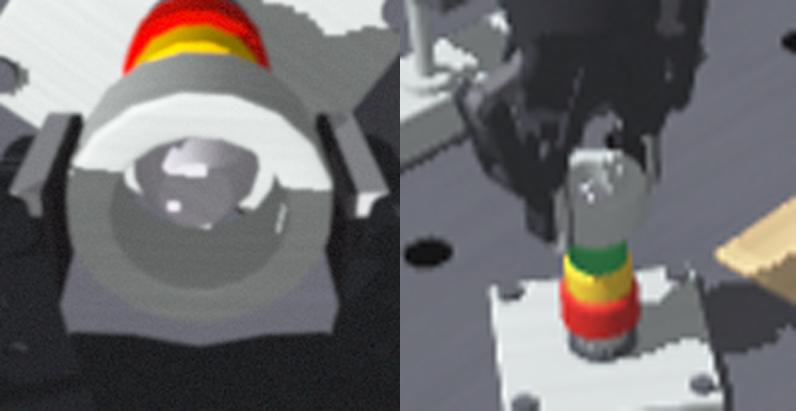

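```bash
python3 - <<'E'
from h import *
im=cv2.imread("pics/w8.png");c=im[225:350,205:345]
cv2.imwrite("pics/w8z.png",cv2.resize(c,None,fx=5,fy=5,interpolation=cv2.INTER_CUBIC))
E
```

View pics/w8z.png

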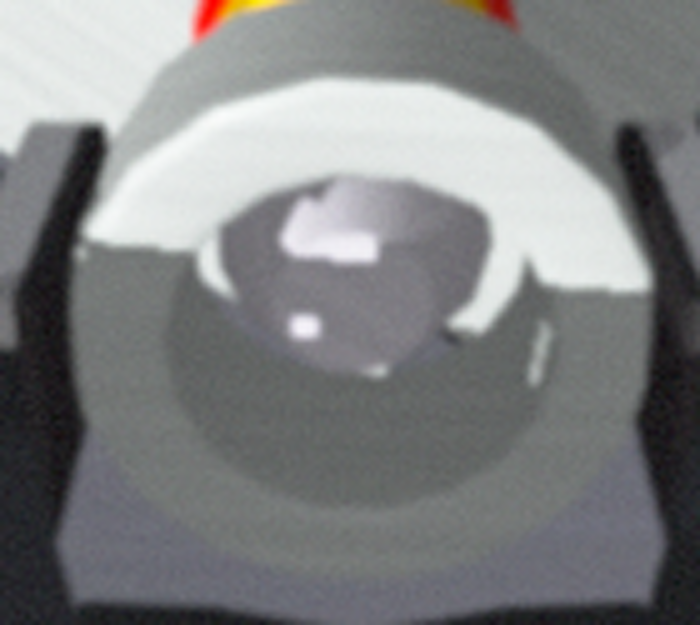

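{"api": "jog_arm", "payload": {"deltas": [[[0, 0, 0], [0, 0, 0.004], 0.04], [[0, 0, 0], [0, 0, 0.007], 0.04], [[0, 0, 0], [0, 0, 0.009], 0.04], [[0, 0, 0], [0, 0, 0.011], 0.04], [[0, 0, 0], [0, 0, 0.012], 0.04]]}}

```text
t: 7.15
tool_pos: [0.5692, -0.0116, 0.0743]
tool_rot: [-2.219, 2.222, -0.002]
contact_force: [-0.5, -0.7, -1.3]
opening: 0.0478
```

{"api": "jog_arm", "payload": {"deltas": [[[0, 0, 0], [0, 0, 0.001], 0.04], [[0, 0, 0], [0, 0, 0.002], 0.04], [[0, 0, 0], [0, 0, 0.003], 0.04], [[0, 0, 0], [0, 0, 0.003], 0.04]]}}

```text
t: 7.48
tool_pos: [0.5693, -0.0116, 0.0715]
tool_rot: [-2.219, 2.222, -0.002]
contact_force: [0.2, 0.2, -2.6]
opening: 0.0479
```

{"api": "jog_arm", "payload": {"deltas": [[[0, 0, 0], [0, 0, 0.001], 0.04], [[0, 0, 0], [0, 0, 0.002], 0.04], [[0, 0, 0], [0, 0, 0.003], 0.04], [[0, 0, 0], [0, 0, 0.004], 0.04], [[0, 0, 0], [0, 0, 0.004], 0.04]]}}

```text
t: 7.9
tool_pos: [0.5692, -0.0116, 0.0674]
tool_rot: [-2.219, 2.222, -0.002]
contact_force: [-1.2, -0.4, -2.4]
opening: 0.0482
```

{"api": "jog_arm", "payload": {"deltas": [[[0, 0, 0], [0, 0, 0.0015], 0.04], [[0, 0, 0], [0, 0, 0.003], 0.04], [[0, 0, 0], [0, 0, 0.004], 0.04], [[0, 0, 0], [0, 0, 0.005], 0.04], [[0, 0, 0], [0, 0, 0.005], 0.04]]}}

```text
t: 8.32
tool_pos: [0.5692, -0.0116, 0.0623]
tool_rot: [-2.219, 2.222, -0.002]
contact_force: [0.1, 0.4, -2.0]
opening: 0.0478
```

{"api": "jog_arm", "payload": {"deltas": [[[0, 0, 0], [0, 0, 0.0005], 0.04], [[0, 0, 0], [0, 0, 0.001], 0.04], [[0, 0, 0], [0, 0, 0.0015], 0.04], [[0, 0, 0], [0, 0, 0.002], 0.04], [[0, 0, 0], [0, 0, 0.002], 0.04]]}}

```text
t: 8.73
tool_pos: [0.5694, -0.0116, 0.0606]
tool_rot: [-2.219, 2.222, -0.002]
contact_force: [-0.6, -0.1, -2.5]
opening: 0.0477
```

{"api": "jog_arm", "payload": {"deltas": [[[0, 0, 0], [0, 0, 0.0005], 0.04], [[0, 0, 0], [0, 0, 0.001], 0.04], [[0, 0, 0], [0, 0, 0.0015], 0.04], [[0, 0, 0], [0, 0, 0.002], 0.04], [[0, 0, 0], [0, 0, 0.002], 0.04]]}}

```text
t: 9.15
tool_pos: [0.5698, -0.0115, 0.0599]
tool_rot: [-2.218, 2.222, -0.002]
contact_force: [-2.5, 1.9, 5.6]
opening: 0.0477
```

```bash
python3 look.py w9
```

```text
9.15 [ 0.5698 -0.0115  0.0599] 0.04768470911657496 [-2.5  1.9  5.6] [0.37 0.58 0.04]
```

View pics/w9c.png

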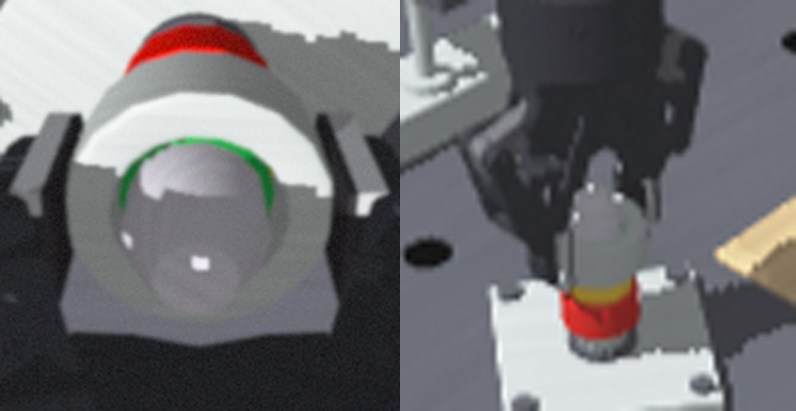

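{"api": "jog_arm", "payload": {"deltas": [[[0, 0, 0], [0, 0, -0.001], 0.04], [[0, 0, 0], [-0.0005, 0.001, -0.0015], 0.04], [[0, 0, 0], [-0.0005, 0.001, -0.0005], 0.04], [[0, 0, 0], [-0.0005, 0.001, 0], 0.04], [[0, 0, 0], [-0.0005, 0.001, 0], 0.04]]}}

```text
t: 9.67
tool_pos: [0.5692, -0.0111, 0.0597]
tool_rot: [-2.218, 2.221, -0.004]
contact_force: [-1.1, 0.5, 4.3]
opening: 0.0477
```

```bash
python3 -c "
from h import *
o=ctrl.get_obs();print(o['tool_pos'].round(4),o['contact_force'].round(1),o['wrist_torque'].round(2),o['tool_rot'].round(4))"
```

```text
[ 0.5692 -0.0111  0.0597] [-1.1  0.5  4.3] [0.29 0.07 0.03] [-2.2179  2.2211 -0.0041]
```

{"api": "jog_arm", "payload": {"deltas": [[[0, 0, 0], [0, 0, -0.001], 0.04], [[0, 0, 0], [0, 0.001, -0.0015], 0.04], [[0, 0, 0], [0, 0.001, -0.0005], 0.04], [[0, 0, 0], [0, 0.001, 0], 0.04], [[0, 0, 0], [0, 0.001, 0], 0.04]]}}

```text
t: 10.08
tool_pos: [0.5686, -0.0112, 0.06]
tool_rot: [-2.217, 2.221, -0.005]
contact_force: [2.6, 1.3, 5.3]
opening: 0.0478
```

```bash
python3 -c "
from h import *
o=ctrl.get_obs();print(o['tool_pos'].round(4),o['contact_force'].round(1),o['wrist_torque'].round(2),o['tool_rot'].round(4))"
```

```text
[ 0.5686 -0.0112  0.06  ] [2.6 1.3 5.3] [ 0.29 -0.39  0.01] [-2.2175  2.2208 -0.0053]
```

{"api": "jog_arm", "payload": {"deltas": [[[0, 0, 0], [0, 0, -0.001], 0.04], [[0, 0, 0], [-0.001, -0.0008, -0.0015], 0.04], [[0, 0, 0], [-0.001, -0.0008, -0.0005], 0.04], [[0, 0, 0], [-0.001, -0.0008, 0], 0.04], [[0, 0, 0], [-0.001, -0.0008, 0], 0.04]]}}

```text
t: 10.5
tool_pos: [0.5689, -0.0107, 0.0597]
tool_rot: [-2.219, 2.222, -0.005]
contact_force: [1.0, -1.1, 5.6]
opening: 0.0477
```

```bash
python3 -c "
from h import *
o=ctrl.get_obs();print(o['tool_pos'].round(4),o['contact_force'].round(1),o['wrist_torque'].round(2),o['tool_rot'].round(4))"
```

```text
[ 0.5689 -0.0107  0.0597] [ 1.  -1.1  5.6] [-0.24 -0.3  -0.01] [-2.2189  2.2218 -0.005 ]
```

{"api": "jog_arm", "payload": {"deltas": [[[0, 0, 0], [0.0005, -0.0005, -0.0005], 0.04], [[0, 0, 0], [0.0005, -0.0005, 0], 0.04], [[0, 0, 0], [0.0005, -0.0005, 0], 0.04], [[0, 0, 0], [0.0005, -0.0005, 0], 0.04]]}}

```text
t: 10.83
tool_pos: [0.5691, -0.0108, 0.0596]
tool_rot: [-2.219, 2.222, -0.003]
contact_force: [0.4, -0.9, 6.3]
opening: 0.0483
```

```bash
python3 -c "
from h import *
o=ctrl.get_obs();print(o['tool_pos'].round(4),o['contact_force'].round(1),o['wrist_torque'].round(2),o['tool_rot'].round(4))"
```

```text
[ 0.5691 -0.0108  0.0596] [ 0.4 -0.9  6.3] [-0.03 -0.19  0.02] [-2.2188  2.2219 -0.0033]
```

{"api": "jog_arm", "payload": {"deltas": [[[0, 0, 0], [0, -0.0002, 0.0002], 0.04], [[0, 0, 0], [0, -0.0002, 0.0003], 0.04], [[0, 0, 0], [0, -0.0002, 0.0003], 0.04]]}}

```text
t: 11.08
tool_pos: [0.5692, -0.0108, 0.0595]
tool_rot: [-2.219, 2.222, -0.003]
contact_force: [-1.2, -0.8, 9.0]
opening: 0.0478
```

{"api": "jog_arm", "payload": {"deltas": [[[0, 0, 0], [0, 0, 0], 0.04], [[0, 0, 0], [0, 0, 0], 0.04], [[0, 0, 0], [0, 0, 0], 0.04], [[0, 0, 0], [0, 0, 0], 0.04]]}}

```text
t: 11.42
tool_pos: [0.5692, -0.0108, 0.0595]
tool_rot: [-2.219, 2.222, -0.003]
contact_force: [-0.9, 0.5, 9.3]
opening: 0.0474
```

{"api": "jog_arm", "payload": {"deltas": [[[0, 0, 0], [0, 0, 0], 0.04], [[0, 0, 0], [0, 0, 0], 0.04], [[0, 0, 0], [0, 0, 0], 0.04], [[0, 0, 0], [0, 0, 0], 0.04], [[0, 0, 0], [0, 0, 0], 0.04]]}}

```text
t: 11.83
tool_pos: [0.5692, -0.0108, 0.0596]
tool_rot: [-2.219, 2.222, -0.003]
contact_force: [-0.3, 0.1, 8.0]
opening: 0.0479
```

```bash
python3 look.py w10; python3 - <<'E'
import cv2
im=cv2.imread("pics/w10s.png");cv2.imwrite("pics/w10z.png",cv2.resize(im[130:205,215:290],None,fx=8,fy=8,interpolation=cv2.INTER_CUBIC))
E
```

```text
11.8333 [ 0.5692 -0.0108  0.0596] 0.04786513669721708 [-0.3  0.1  8. ] [-0.03  0.12  0.04]
```

View pics/w10z.png

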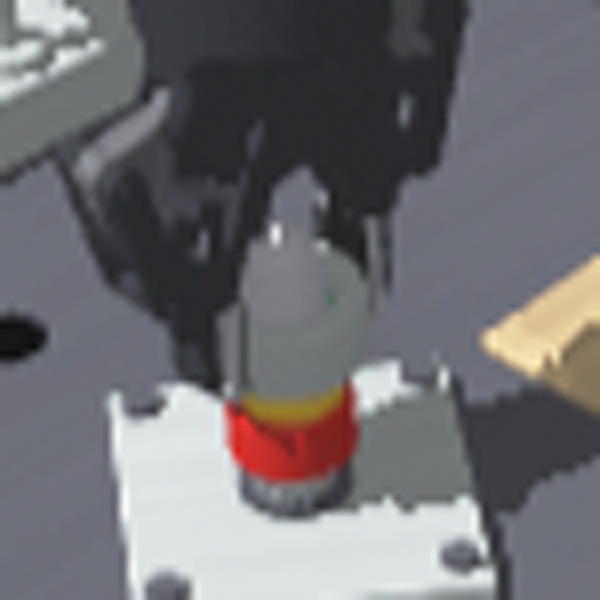

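View pics/w10c.png

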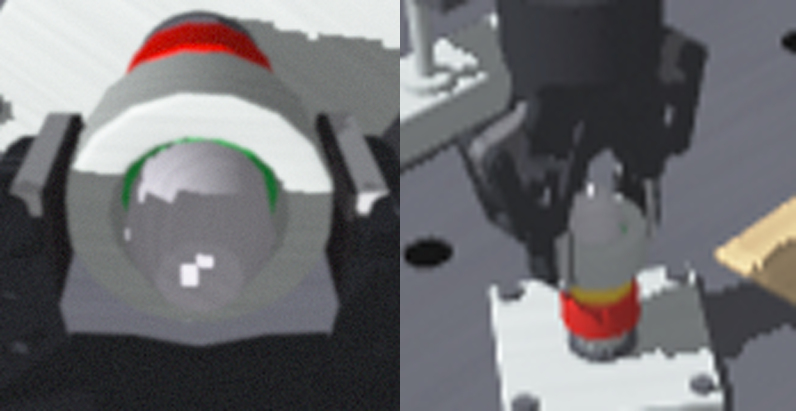

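{"api": "jog_arm", "payload": {"deltas": [[[0, 0, 0], [0, 0, -0.003], 0.04], [[0, 0, 0], [0, 0, -0.012], 0.04], [[0, 0, 0], [0, 0, -0.03], 0.04], [[0, 0, 0], [0, 0, -0.05], 0.04], [[0, 0, 0], [0, 0, -0.075], 0.04], [[0, 0, 0], [0, 0, -0.1], 0.04], [[0, 0, 0], [0, 0, -0.11], 0.04], [[0, 0, 0], [0, 0, -0.11], 0.04]]}}

```text
t: 12.6
tool_pos: [0.5694, -0.0108, 0.1703]
tool_rot: [-2.218, 2.221, -0.006]
contact_force: [0.3, 0.0, -1.3]
opening: 0.0477
```

```bash
python3 look.py w11; python3 -c "
from h import *
go([.36,-.31,.17]);go([.385,-.31,.17])
print(proj('side',[(.5667-.0175,-.0115+.018,.0629),(.5667-.012,-.0115+.012,.048),(.5667-.014,-.0115+.014,.045)]))"
```

```text
12.6 [ 0.5694 -0.0108  0.1703] 0.047654091619189674 [ 0.3  0.  -1.3] [ 0.01 -0.07  0.03]
t 12.7 turn [ 0.06  0.03 -0.08] shift [ 0.2998  0.2071 -0.0034]
t 12.7 turn [ 0.06  0.03 -0.08] shift [ 0.2998  0.1821 -0.0034]
[[250.89595934 180.53558752]
 [251.51525308 183.17090854]
 [251.5241843  184.88182646]]
```

View pics/w11.png

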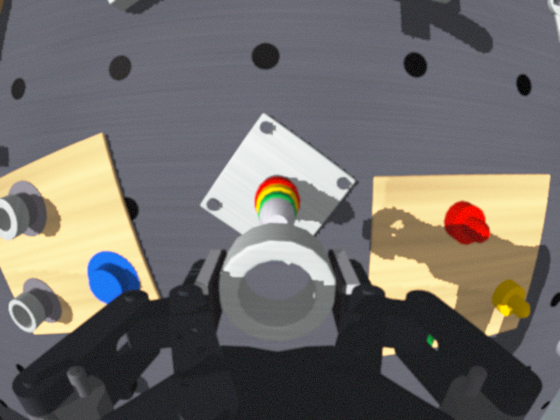

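{"api": "jog_arm", "payload": {"deltas": [[[0, 0, 0], [0.3, 0.182, -0.003], 0.04], [[0, 0, 0], [0.3, 0.182, -0.003], 0.04], [[0, 0, 0], [0.3, 0.182, -0.003], 0.04], [[0, 0, 0], [0.3, 0.182, -0.003], 0.04], [[0, 0, 0], [0.3, 0.182, -0.003], 0.04], [[0, 0, 0], [0.3, 0.182, -0.003], 0.04], [[0, 0, 0], [0.3, 0.182, -0.003], 0.04], [[0, 0, 0], [0.3, 0.182, -0.003], 0.04], [[0, 0, 0], [0.3, 0.182, -0.003], 0.04], [[0, 0, 0], [0.3, 0.182, -0.003], 0.04], [[0, 0, 0], [0.3, 0.182, -0.003], 0.04], [[0, 0, 0], [0.3, 0.182, -0.003], 0.04]]}}

```text
t: 13.7
tool_pos: [0.3857, -0.3091, 0.1689]
tool_rot: [-2.218, 2.221, 0.004]
contact_force: [-1.1, 1.2, -3.0]
opening: 0.0474
```

```bash
python3 look.py w12
```

```text
13.7 [ 0.3857 -0.3091  0.1689] 0.04744711539486894 [-1.1  1.2 -3. ] [ 0.04 -0.   -0.01]
```

View pics/w12.png

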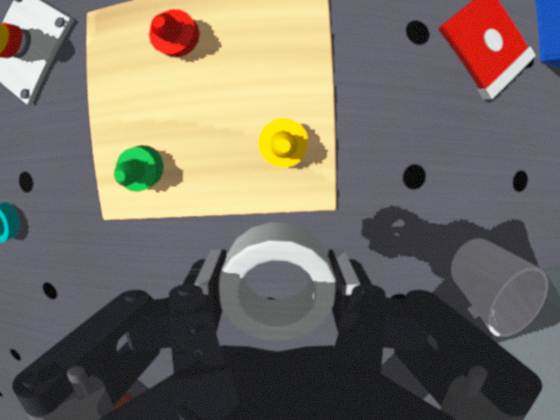

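```bash
python3 - <<'E'
from h import *
o=np.load('w12.npy',allow_pickle=True).item()
im=cv2.imread("pics/w12.png");hsv=cv2.cvtColor(im,cv2.COLOR_BGR2HSV)
m=cv2.inRange(hsv,(22,190,70),(33,255,255))
c=max(cv2.findContours(m,cv2.RETR_EXTERNAL,cv2.CHAIN_APPROX_NONE)[0],key=cv2.contourArea)
print(cv2.boundingRect(c),cv2.contourArea(c))
W=onz("wrist",cv2.convexHull(c)[:,0],.028,o)[:,:2]
s=np.linalg.lstsq(np.c_[2*W,np.ones(len(W))],(W**2).sum(1),rcond=None)[0];print("circ",s[:2],np.sqrt(s[2]+s[:2]@s[:2]))
cv2.imwrite("pics/w12z.png",cv2.resize(im[105:180,245:325],None,fx=7,fy=7,interpolation=cv2.INTER_CUBIC))
print("spig",onz("wrist",(284,144),.060,o))
E
```

```text
(259, 118, 49, 49) 1818.5
circ [ 0.43172762 -0.31463158] 0.021389194332634927
spig [[ 0.43304638 -0.31469884  0.06      ]]
```

View pics/w12z.png

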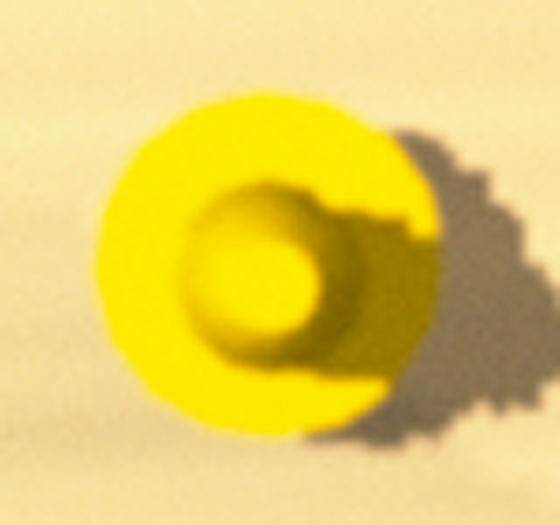

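```bash
cat > post.py <<'E'
from h import *
import sys
o=ctrl.get_obs();im=get_image('wrist')[:,:,::-1].copy();o2=ctrl.get_obs()
print(o['t'],o['tool_pos'],o2['tool_pos'],o['tool_rot'],o['dq'].round(3))
cv2.imwrite(f"pics/{sys.argv[1]}.png",im)
hsv=cv2.cvtColor(im,cv2.COLOR_BGR2HSV);m=cv2.inRange(hsv,(22,190,70),(33,255,255))
c=max(cv2.findContours(m,cv2.RETR_EXTERNAL,cv2.CHAIN_APPROX_NONE)[0],key=cv2.contourArea)
print(cv2.boundingRect(c))
W=onz("wrist",cv2.convexHull(c)[:,0],.028,o)[:,:2]
s=np.linalg.lstsq(np.c_[2*W,np.ones(len(W))],(W**2).sum(1),rcond=None)[0];print("circ",s[:2],np.sqrt(s[2]+s[:2]@s[:2]))
P=s[:2]+[.0025,.0007];go([P[0],P[1],.10])
E
python3 post.py w13
```

```text
13.8 [ 0.38641027 -0.30897102  0.16980442] [ 0.38659985 -0.30908609  0.17016927] [-2.22044336e+00  2.21986285e+00  1.12891764e-03] [ 0.005 -0.007 -0.008 -0.003 -0.001 -0.004]
(259, 119, 49, 49)
circ [ 0.43175028 -0.31460451] 0.021407811285077936
t 13.85 turn [-0.07  0.07  0.03] shift [ 0.0049 -0.0476  0.0702]
```

{"api": "jog_arm", "payload": {"deltas": [[[0, 0, 0], [0.003, -0.03, 0.02], 0.04], [[0, 0, 0], [0.003, -0.0475, 0.04], 0.04], [[0, 0, 0], [0.003, -0.0475, 0.07], 0.04], [[0, 0, 0], [0.003, -0.0475, 0.09], 0.04], [[0, 0, 0], [0.003, -0.0475, 0.098], 0.04], [[0, 0, 0], [0.003, -0.0475, 0.098], 0.04]]}}

```text
t: 14.35
tool_pos: [0.4328, -0.3112, 0.0702]
tool_rot: [-2.221, 2.22, 0.007]
contact_force: [-0.4, 0.9, -2.7]
opening: 0.0475
```

```bash
python3 look.py w14;python3 - <<'E'
import cv2
im=cv2.imread("pics/w14.png");cv2.imwrite("pics/w14z.png",cv2.resize(im[200:350,195:355],None,fx=4.5,fy=4.5,interpolation=cv2.INTER_CUBIC))
im=cv2.imread("pics/w14s.png");cv2.imwrite("pics/w14y.png",cv2.resize(im[110:220,290:420],None,fx=5,fy=5,interpolation=cv2.INTER_CUBIC))
E
```

```text
14.35 [ 0.4328 -0.3112  0.0702] 0.04750356811205549 [-0.4  0.9 -2.7] [ 0.04  0.03 -0.01]
```

View pics/w14z.png

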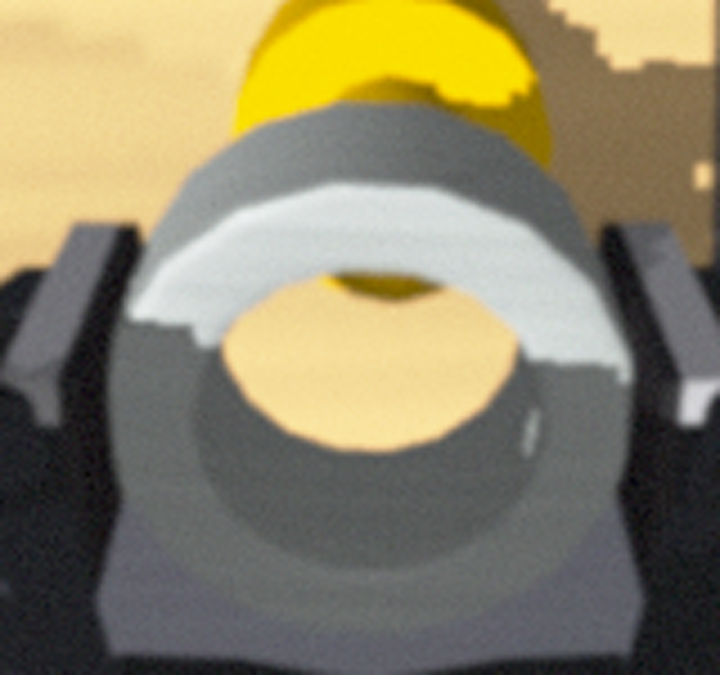

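View pics/w14y.png

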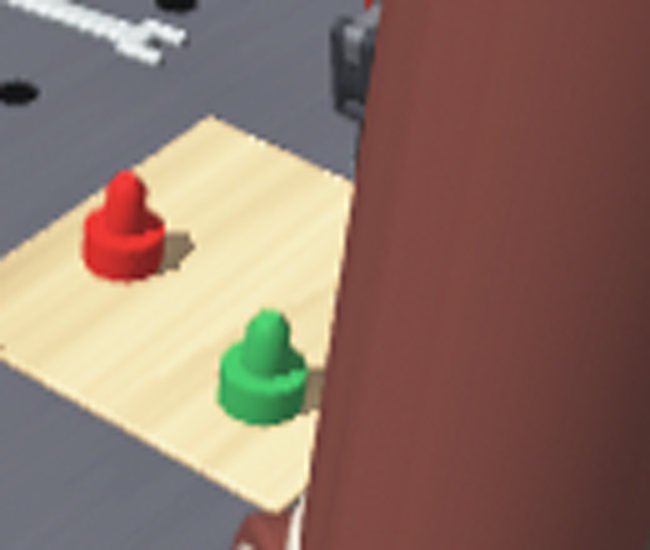

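{"api": "jog_arm", "payload": {"deltas": [[[0, 0, 0], [0.003, -0.001, 0], 0.04], [[0, 0, 0], [0.003, -0.001, 0.006], 0.04], [[0, 0, 0], [0.003, -0.001, 0.006], 0.04], [[0, 0, 0], [0.003, -0.001, 0.006], 0.04]]}}

```text
t: 14.78
tool_pos: [0.435, -0.3167, 0.0675]
tool_rot: [-2.218, 2.222, -0.003]
contact_force: [-0.4, -0.4, -2.3]
opening: 0.0481
```

```bash
python3 look.py w15;python3 - <<'E'
import cv2
im=cv2.imread("pics/w15.png");cv2.imwrite("pics/w15z.png",cv2.resize(im[200:350,195:355],None,fx=4.5,fy=4.5,interpolation=cv2.INTER_CUBIC))
E
```

```text
14.7833 [ 0.435  -0.3167  0.0675] 0.048050639199176626 [-0.4 -0.4 -2.3] [ 0.01  0.02 -0.03]
```

View pics/w15z.png

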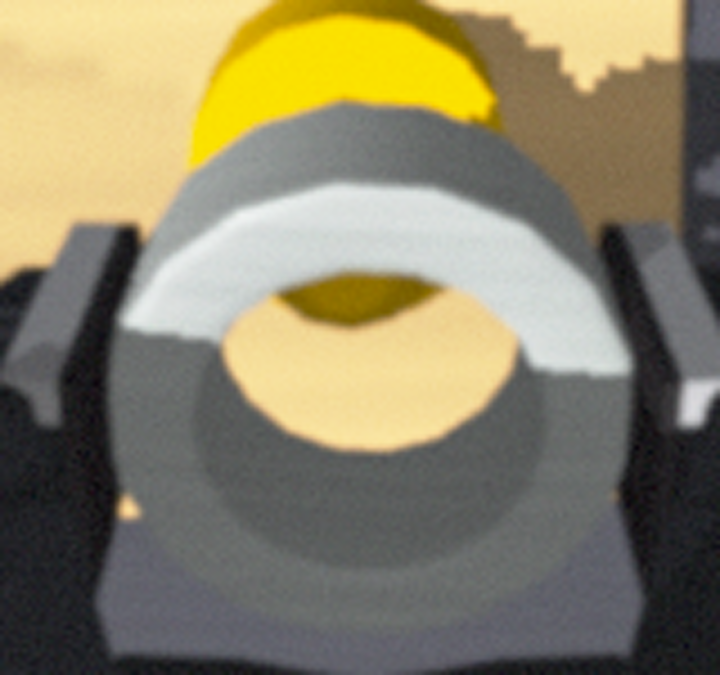

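```bash
python3 - <<'E'
from h import *
I={"tool_pos":np.zeros(3),"tool_rot":np.zeros(3)}
for y in (-.002,.0005,.003,.0055,.008):
    print(y,((proj("wrist",[(0.0003,y,.0075),(.0003,y-.022,.0395)],I)-[195-.4,200-.4])*4.5).round(0).tolist())
u=lambda p:np.array(p)/4.5+[195-.4,200-.4]
print(onz("wrist",u([(192,150),(500,150),(346,15)]),.0395,I).round(4))
go([.4343,-.3140,.0675])
E
```

```text
-0.002 [[370.0, 235.0], [370.0, -24.0]]
0.0005 [[370.0, 256.0], [370.0, -5.0]]
0.003 [[370.0, 276.0], [370.0, 14.0]]
0.0055 [[370.0, 296.0], [370.0, 33.0]]
0.008 [[370.0, 315.0], [370.0, 51.0]]
[[-0.0233 -0.0003  0.0395]
 [ 0.0176 -0.0003  0.0395]
 [-0.0027 -0.0189  0.0395]]
t 14.88 turn [-0.14 -0.02 -0.1 ] shift [-0.0026  0.0007 -0.0001]
```

{"api": "jog_arm", "payload": {"deltas": [[[0, 0, 0], [-0.003, 0.0007, 0], 0.04], [[0, 0, 0], [-0.003, 0.0007, 0], 0.04], [[0, 0, 0], [-0.003, 0.0007, 0.006], 0.04], [[0, 0, 0], [-0.003, 0.0007, 0.012], 0.04], [[0, 0, 0], [-0.003, 0.0007, 0.017], 0.04], [[0, 0, 0], [-0.003, 0.0007, 0.02], 0.04], [[0, 0, 0], [-0.003, 0.0007, 0.02], 0.04]]}}

```text
t: 15.47
tool_pos: [0.4335, -0.3127, 0.0455]
tool_rot: [-2.219, 2.222, 0.002]
contact_force: [-1.0, 0.4, -2.0]
opening: 0.0475
```

```bash
python3 look.py w16;python3 - <<'E'
import cv2
im=cv2.imread("pics/w16.png");cv2.imwrite("pics/w16z.png",cv2.resize(im[200:350,195:355],None,fx=4.5,fy=4.5,interpolation=cv2.INTER_CUBIC))
E
```

```text
15.4667 [ 0.4335 -0.3127  0.0455] 0.04749097764719644 [-1.   0.4 -2. ] [0.03 0.05 0.04]
```

View pics/w16z.png

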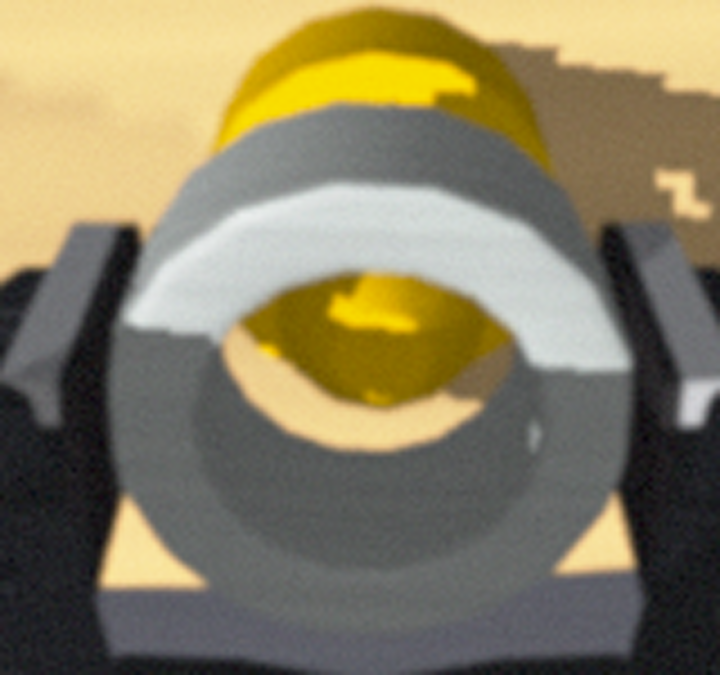

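{"api": "jog_arm", "payload": {"deltas": [[[0, 0, 0], [0.001, 0, 0.003], 0.04], [[0, 0, 0], [0.001, 0, 0.007], 0.04], [[0, 0, 0], [0.001, 0, 0.011], 0.04], [[0, 0, 0], [0.001, 0, 0.014], 0.04], [[0, 0, 0], [0.001, 0, 0.016], 0.04], [[0, 0, 0], [0.001, 0, 0.017], 0.04], [[0, 0, 0], [0.001, 0, 0.017], 0.04]]}}

```text
t: 16.15
tool_pos: [0.4341, -0.3143, 0.0297]
tool_rot: [-2.219, 2.222, -0.001]
contact_force: [-0.2, 0.5, -2.8]
opening: 0.0478
```

{"api": "jog_arm", "payload": {"deltas": [[[0, 0, 0], [0, 0, 0.0005], 0.04], [[0, 0, 0], [0, 0, 0.001], 0.04], [[0, 0, 0], [0, 0, 0.0015], 0.04], [[0, 0, 0], [0, 0, 0.002], 0.04], [[0, 0, 0], [0, 0, 0.002], 0.04]]}}

```text
t: 16.57
tool_pos: [0.4343, -0.3144, 0.0281]
tool_rot: [-2.219, 2.222, -0.002]
contact_force: [0.4, 1.1, -2.1]
opening: 0.0479
```

```bash
python3 look.py w17;python3 - <<'E'
import cv2
im=cv2.imread("pics/w17.png");cv2.imwrite("pics/w17z.png",cv2.resize(im[200:350,195:355],None,fx=4.5,fy=4.5,interpolation=cv2.INTER_CUBIC))
E
```

```text
16.5667 [ 0.4343 -0.3144  0.0281] 0.047883869486800984 [ 0.4  1.1 -2.1] [ 0.   -0.   -0.01]
```

View pics/w17z.png

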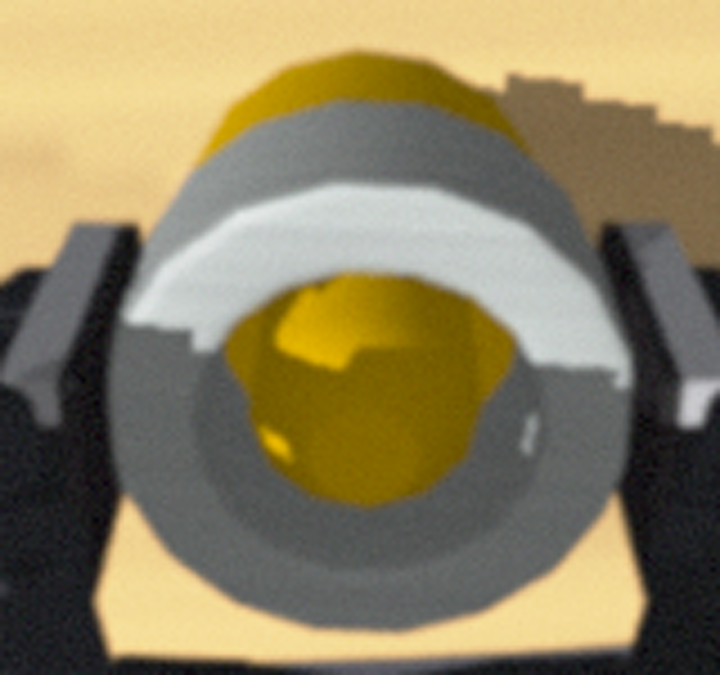

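Centred over the spigot. I'll lower the last few millimetres slowly.

{"api": "jog_arm", "payload": {"deltas": [[[0, 0, 0], [0, 0, 0.0005], 0.04], [[0, 0, 0], [0, 0, 0.001], 0.04], [[0, 0, 0], [0, 0, 0.0015], 0.04], [[0, 0, 0], [0, 0, 0.002], 0.04], [[0, 0, 0], [0, 0, 0.002], 0.04]]}}

```text
t: 17.08
tool_pos: [0.4342, -0.3143, 0.0259]
tool_rot: [-2.219, 2.222, -0.002]
contact_force: [-0.6, -1.1, -2.2]
opening: 0.0477
```

{"api": "jog_arm", "payload": {"deltas": [[[0, 0, 0], [0, 0, 0.0003], 0.04], [[0, 0, 0], [0, 0, 0.0006], 0.04], [[0, 0, 0], [0, 0, 0.001], 0.04], [[0, 0, 0], [0, 0, 0.001], 0.04]]}}

```text
t: 17.42
tool_pos: [0.4343, -0.3144, 0.025]
tool_rot: [-2.219, 2.222, -0.002]
contact_force: [-0.9, 0.1, -2.3]
opening: 0.0478
```

{"api": "jog_arm", "payload": {"deltas": [[[0, 0, 0], [0, 0, 0.0003], 0.04], [[0, 0, 0], [0, 0, 0.0006], 0.04], [[0, 0, 0], [0, 0, 0.0008], 0.04], [[0, 0, 0], [0, 0, 0.0008], 0.04]]}}

```text
t: 17.75
tool_pos: [0.4344, -0.3145, 0.0248]
tool_rot: [-2.219, 2.222, -0.002]
contact_force: [-2.5, 2.1, 3.1]
opening: 0.0477
```

{"api": "jog_arm", "payload": {"deltas": [[[0, 0, 0], [0, 0, -0.0004], 0.05], [[0, 0, 0], [0, 0, -0.0004], 0.052], [[0, 0, 0], [0, 0, -0.0004], 0.055], [[0, 0, 0], [0, 0, -0.0004], 0.06], [[0, 0, 0], [0, 0, -0.0004], 0.07], [[0, 0, 0], [0, 0, -0.0004], 0.085], [[0, 0, 0], [0, 0, -0.0004], 0.085], [[0, 0, 0], [0, 0, -0.0004], 0.085], [[0, 0, 0], [0, 0, -0.0004], 0.085]]}}

```text
t: 18.5
tool_pos: [0.4343, -0.3144, 0.0247]
tool_rot: [-2.219, 2.222, -0.002]
contact_force: [0.7, 0.4, -1.0]
opening: 0.0849
```

```bash
python3 look.py w18
```

```text
18.5 [ 0.4343 -0.3144  0.0247] 0.08490517681865904 [ 0.7  0.4 -1. ] [ 0.01 -0.04  0.01]
```

View pics/w18.png

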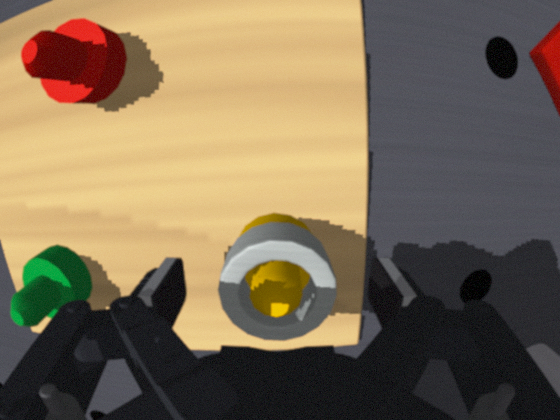

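The collar is released on the yellow post. Next I'll retreat straight up, back off and check.

{"api": "jog_arm", "payload": {"deltas": [[[0, 0, 0], [0, 0, -0.01], 0.085], [[0, 0, 0], [0, 0, -0.035], 0.085], [[0, 0, 0], [0, 0, -0.07], 0.085], [[0, 0, 0], [0, 0, -0.11], 0.085], [[0, 0, 0], [0, 0.02, -0.14], 0.085], [[0, 0, 0], [0, 0.04, -0.15], 0.085], [[0, 0, 0], [0, 0.05, -0.15], 0.085], [[0, 0, 0], [0, 0.05, -0.15], 0.085], [[0, 0, 0], [0, 0.05, -0.15], 0.085]]}}

```text
t: 19.35
tool_pos: [0.3834, -0.3138, 0.1734]
tool_rot: [-2.217, 2.223, 0.0]
contact_force: [-0.4, -0.2, 0.2]
opening: 0.0851
```

```bash
python3 look.py w19; python3 - <<'E'
from h import *
im=cv2.imread("pics/w19.png");o=np.load("w19.npy",allow_pickle=True).item()
c=im[100:200,230:330].copy();a=cv2.resize(c,None,fx=4,fy=4,interpolation=cv2.INTER_CUBIC)
t=get_image("top")[:,:,::-1];cv2.imwrite("pics/t19.png",t)
b=cv2.resize(t[150:270,310:440],(433,400),interpolation=cv2.INTER_CUBIC);cv2.imwrite("pics/w19z.png",np.hstack([a,b]))
hsv=cv2.cvtColor(im,cv2.COLOR_BGR2HSV);m=((hsv[...,1]<28)&(hsv[...,2]>150)).astype(np.uint8)*255
m[:100]=0;m[200:]=0;m[:,:230]=0;m[:,330:]=0
k=cv2.convexHull(max(cv2.findContours(m,cv2.RETR_EXTERNAL,cv2.CHAIN_APPROX_NONE)[0],key=cv2.contourArea))
for z in(.052,.06):
    W=onz("wrist",k[:,0],z,o)[:,:2];s=np.linalg.lstsq(np.c_[2*W,np.ones(len(W))],(W**2).sum(1),rcond=None)[0];print(z,s[:2],np.sqrt(s[2]+s[:2]@s[:2]))
E
```

```text
19.35 [ 0.3834 -0.3138  0.1734] 0.08510810484228559 [-0.4 -0.2  0.2] [0.   0.04 0.02]
0.052 [ 0.43185573 -0.31507974] 0.024274593945148637
0.06 [ 0.43242547 -0.31505972] 0.023538679630893643
```

View pics/w19z.png

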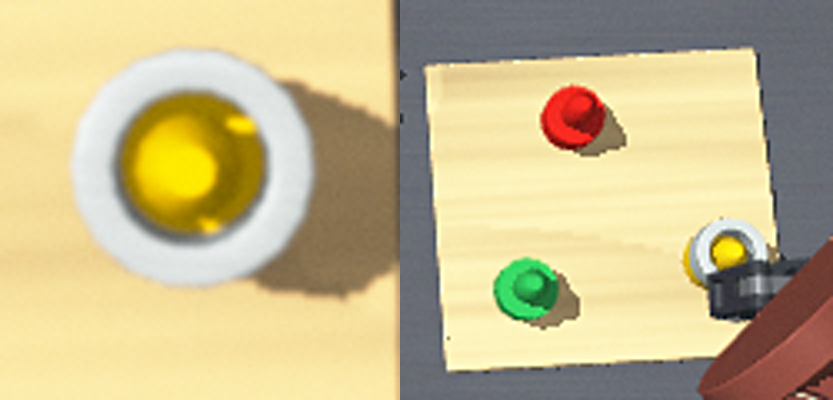

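The collar sits level over the yellow spigot. It is within a millimetre of centre (0.4319, -0.3151 against the post at 0.4318, -0.3146), and the robot is clear of it.

```bash
python3 -c "
from h import *
print(job.finish_job())"
```

```text
the job is handed in; nothing more can be done
None
```

The collar from the blue stand has a 32 mm bore, and it now stands flat on the yellow post's foot. The job was handed in at about 19.5 s.

- **Sizing:** The collar stopped on the mandrel with its centre at about z = 75 mm, which puts s at roughly 11 mm. Shifting it about 1 mm in x and y left the stop at the same height while the side load reversed sign. That makes it a true seat on the yellow step, not a snag.
- **Pressing:** I held it there for about 0.75 s. The force readings were 8–9 N, or 10–11 N on the gauge with the collar's weight added. No reading went above 9.3 N.
- **Reading:** The side view showed yellow directly below the collar, at about the image rows predicted for that seat.
- **Placing:** The collar touched the foot with about 5 N, at the same TCP height as when I picked it up (24.8 mm). After release, the wrist view shows it level over the spigot, within 1 mm of the post's centre. The gripper is open and clear, and I did not touch anything else.

**Disagreements:**
- The top camera and the wrist camera put the yellow post about 4 mm apart in y. I followed the wrist view, and the fit confirmed it.
- My first alignment over the post was about 3 mm off and I corrected it before lowering.
- The side camera could not see the yellow post while I placed the collar, so flatness was checked only by contact height and the wrist view.

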